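Bring the tyre valve of an instrument-trolley castor to the top

TASK

The castor of the instrument trolley stands upside down on the breadboard and I want to put the pump on its tyre: push the spokes round with a fingertip, spoke by spoke as needed, until the valve stem is straight up at the top of the wheel, directly above the axle, and leave the wheel standing still there. Push gently and on the spokes only, keeping off the tyre and the valve stem, and leave the things lying round about where they are.

Things in the scene. Friction and masses are not known exactly. Their poses are not given: they have to be found in the camera images.
- wheel (a joint): Angle of the wheel about its level axle, rad: 0 (or any whole turn) = valve at the top. Grows clockwise seen from the wheel's left face (looking along the axle's +x), the top of the wheel coming towards the robot. Turns either way without a stop; bearing drag of 0.1 N m (1.7 N at mid-spoke) holds it where it is left, with hardly any coasting. It starts with the valve in the lower part.
- axle (a point): Centre of the wheel, on the axle; does not move. Axes: x = along the axle, ahead of the robot and to its right (23 to 47 degrees to the right of straight ahead), y = level in the wheel's plane, ahead and to the left, z = up. Above the axle the wheel is open on both faces, left (-x) and right (+x); the fork stands below. The tyre's top is 141 mm above this point.
- valve_tip (a point): Inner end of the valve stem (metal dust cap), 56.5 mm from the wheel's centre. The stem, 8 to 13 mm thick, stands on the inside of the rim and points at the hub, midway between two spokes, in the wheel's middle plane. Its z axis turns with the wheel and points from the wheel's centre to the valve: vertical, up, when the valve is at the top.
- spokes: Five equal alloy spokes; origin at the wheel's centre, x along the axle, z towards the valve; spokes lie 36, 108, 180, 252, 324 degrees from the valve. Each is a straight bar 14 mm wide (18 within 47 mm of the centre), 24 to 26 mm deep along the axle about the middle plane, from the hub (radius 20, 50 long) to the rim (inner radius 90, 26 mm wide).
- castor: The upside-down castor, fixed; origin on the desk under the wheel's centre, axes as axle. Black breadboard 300 x 300 x 12.7 mm; on it a screwed-down steel plate and a fork: two upright legs with outer faces 37 mm either side of the wheel's middle plane, 66 mm wide at the foot, 42 at the axle, ending 21 mm above the axle. Axle nuts, 21 mm across, reach 48 mm from the middle plane.
- tyre: Black rubber tyre round the rim, 40 mm wide, from 101 to 141 mm from the wheel's centre; origin at the wheel's centre, turns with the wheel. Not to be touched.
- valve: The valve stem itself (see valve_tip); origin at the wheel's centre, z axis towards the valve. Not to be touched.
- objective_can: Bystander: loose white plastic can with black lid, 42 mm across, 62 mm tall, standing on the breadboard at the wheel's left face; origin at the centre of its underside.
- dropper: Bystander: loose amber glass bottle with black cap, 38 mm across, 85 mm tall, standing on the desk by the breadboard's near edge; origin at the centre of its underside.
- spanner: Bystander: loose open-ended steel spanner, 170 mm long, lying on the desk by the breadboard's near edge; origin underneath its middle, x along it.
- tyre_pump: Bystander: loose black and silver hand pump, 208 mm long, 60 mm wide at its T handle, 26 mm high, lying on the desk to the left of the breadboard; origin underneath its middle, x along it.

How it is judged (in metres and radians):
On the way, in this order (a step that is already met when the one before it is completed fails the run):
1. a fingertip pushes on a spoke while the valve is still in the lower half of the wheel (contact force between spokes and the fingers above 0.3 N and angle between valve_tip's own z axis and vertical above 1.6 rad), for 0.05 s.
2. a fingertip pushes on a spoke with the valve in the upper part of the wheel (within 1.2 rad of the top) (contact force between spokes and the fingers above 0.3 N and angle between valve_tip's own z axis and vertical below 1.2 rad), for 0.05 s.
At the end, for the whole second after the job is handed in: The valve stem is at the top of the wheel, within 0.10 rad (about 6 degrees) of straight above the axle; the wheel stands still (under 0.05 rad/s); the can, bottle, spanner and pump are within 20 mm of where they were (angle between valve_tip's own z axis and vertical below 0.1 rad and velocity of joint wheel between -0.05 and 0.05 rad/s and distance of each of objective_can, dropper, spanner, tyre_pump from where it was at the start of the episode below 0.02 m); the robot touches nothing.
It fails at once if the tyre is touched (over 1.5 N) (contact force between tyre and the fingers above 1.5 N or contact force between tyre and the arm above 1.5 N).
It fails at once if the valve stem is touched (over 1.5 N) (contact force between valve and the fingers above 1.5 N or contact force between valve and the arm above 1.5 N).
It fails at once if the wheel is pushed or squeezed hard (over 40 N) (contact force between wheel and the fingers above 40 N or contact force between wheel and the arm above 40 N).
It fails at once if the wheel is flung round (over 4 rad/s) (velocity of joint wheel above 4 rad/s or velocity of joint wheel below -4 rad/s).
It fails at once if a bystander (can, bottle, spanner or pump) is moved or lifted by more than 20 mm (distance of any of objective_can, dropper, spanner, tyre_pump from where it was at the start of the episode above 0.02 m).
It also fails if it takes over 56 s, if anything falls off the work surface, if the arm or the gripper's body presses on something with over 40 N, if the wrist force passes 120 N, or if a joint passes its speed limit or range.

ROBOT

A 6-joint arm with a two-finger parallel gripper is mounted at the origin on the work surface. World frame = base frame: x ahead of the robot, y to its left, z up, the work surface at z = 0. Lengths are in mm, angles in rad, forces in N, time in s.
With the tool pointing down it reaches from about 300 to 825 mm from the base axis. Payload 5.4 kg.
Tool frame: the origin (TCP) lies midway between the tips of the shut fingers; the grasp point (between the pads) lies 19 mm behind it (arm.grip_depth is the distance from the TCP to the grasp point, in mm); z points along the fingers, y is the line along which they close (so a half turn about z gives the same grasp; the last joint's range is limited). The gripper opens to 92 mm and grips with 3 to 60 N. Pads are 20 mm wide; open, the fingers measure 128 mm over their backs; the gripper's body (75 mm by 189 mm) begins 69 mm behind the grasp point.
Start: joints at [1.121, 0.158, 1.597, -0, 1.386, -0.21], TCP at [136.578, 558.527, 214.601] pointing down, gripper open.
Joint ranges: [-2.91, 2.91], [-0.94, 2.29], [0.18, 2.7], [-1.29, 4.43], [0.17, 2.64], [-3, 3]. Speed limits (rad/s): [2.57, 2.57, 3.14, 3.14, 3.14, 3.14].

INTERFACE

Orientations are given as a unit quaternion [x, y, z, w].
In Python, from cell import monitor, optics, sign_off, arm gives the robot as it stands. The module is installed in compiled form; this text tells all that it offers.
- The arm moves only by the tool send_rows, never from a script. Its argument "increments" is a list of rows, each a list of 7 numbers: the shift along the tool's x, y, z in cm, then the turn, a rotation vector about the tool's x, y, z in rad, then the closure in counts, from 0 (fully open) to 255 (shut). In form: [[tx, ty, tz, rx, ry, rz, fingers], ...]. A call has 1 to 12 rows; each row is the pose to reach, as a shift and turn from the pose commanded when the call began, along the tool's axes at that moment; what a row does not reach only later rows make up. A row lasts 1/10 s, in which the tool goes at most 50 mm and 8.59 degrees, less where a joint would pass 70% of its speed; a pose out of reach is approached as far as the arm can. A call with a gripper value outside its range is refused whole. The fingers move at their own pace and stop on an object; the grip force is fixed at half the most. Time passes only in rows, so rows that repeat a pose let the fingers close. It gives the time, the measured TCP pose, the force, the opening and the grip force at its end, in the units of the state.
- monitor.sense(): the state, without advancing time (a new reading comes with each control period).
- optics.grab_frame(name): name is "side" or "top" or "wrist"; returns a dict with "color" (480x640x3 uint8, red, green, blue), "mtx" (3x3 intrinsics, pixels), "camera_from_world" (4x4, takes a point from world to camera coordinates). Camera axes: x right, y down, z forward; pixel columns grow to the right and rows downward; lengths in mm; the calibration is good to about 2 mm. A picture is of the moment at which its call begins. There is no depth.
- sign_off(): hands the job in; it is judged then, once.
The state is a dict: "t": time; "joints": joint angles; "qd": joint speeds; "joint_torque": joint torques, N m; "tool_pos": TCP position; "orientation": TCP orientation; "force": force on the tool from outside, world axes, zero at the start; "ft_torque": the same for the moment, N m; "grip_width": opening from 0.0 (shut) to 1.0 (fully open); "gripper_force": force on a finger pad.
Only numpy, scipy, OpenCV 4.12 (cv2) and the standard library are available. Lean on these libraries where they do the work, as an engineer would, in place of code of your own. Each camera call takes 0.05 s, during which the arm holds its last target. There are 200 camera calls.

## Working session

There is one attempt and no reset: what is moved stays moved. The work goes in short steps, Python scripts to look and compute and a tool call to move; the robot and the scene stay as the last step left them, time stands still between calls to the robot, and variables do not carry over. Pictures are saved under pics/ and viewed, at most 10 in all, crops included, and the job is handed in when it is done.

Besides the shell and the picture viewer there is one more tool, called after "Emit:" in YAML: its name, and indented under it one key for each argument. send_rows: Moves the arm, as the interface text tells. Its arguments: {"type":"object","properties":{"increments":{"type":"array"}},"required":["increments"]}

```bash
mkdir -p pics; python3 - <<'E'
from cell import monitor, optics
import cv2,numpy as np
for n in("side","top"):
    f=optics.grab_frame(n); cv2.imwrite(f"pics/{n}0.png",f["color"][:,:,::-1])
    np.savez(f"{n}.npz",mtx=f["mtx"],T=f["camera_from_world"]); print(n,f["mtx"].round(1).tolist(),f["camera_from_world"].round(3).tolist())
s=monitor.sense();print({k:np.round(v,3).tolist() for k,v in s.items()})
E
```

```text
side [[555.6, 0.0, 313.8], [0.0, 555.6, 233.9], [0.0, 0.0, 1.0]] [[0.893, -0.449, 0.01, -481.432], [-0.26, -0.535, -0.804, 259.778], [0.366, 0.715, -0.595, 982.121], [0.0, 0.0, 0.0, 1.0]]
top [[489.4, 0.0, 318.7], [0.0, 489.4, 238.4], [0.0, 0.0, 1.0]] [[-0.107, -0.994, -0.003, 41.27], [-0.97, 0.105, -0.218, 546.336], [0.217, -0.02, -0.976, 972.973], [0.0, 0.0, 0.0, 1.0]]
{'t': 0.1, 'joints': [1.121, 0.159, 1.598, 0.0, 1.386, -0.21], 'qd': [-0.0, -0.001, -0.002, 0.001, -0.001, -0.001], 'joint_torque': [-0.001, -38.65, -32.296, 0.07, 0.034, -0.0], 'tool_pos': [136.338, 558.016, 213.699], 'orientation': [0.12, 0.993, -0.001, -0.0], 'force': [-1.539, -1.014, -0.044], 'ft_torque': [0.032, -0.007, 0.008], 'gripper_force': 0.0, 'grip_width': 0.999}
```

View pics/side0.png

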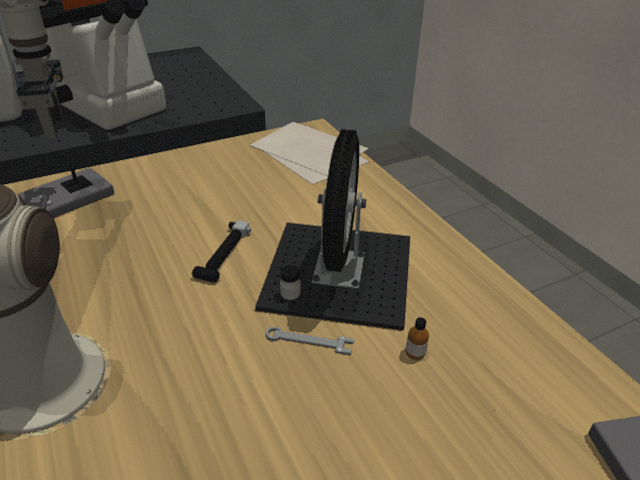

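View pics/top0.png

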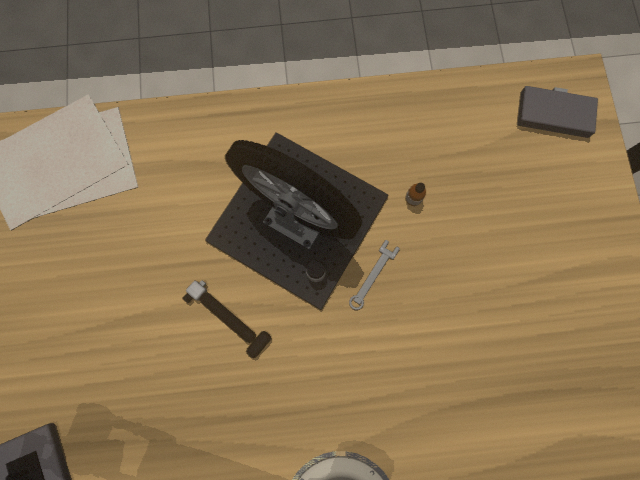

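The side view shows the wheel nearly edge-on (top about (348,130)). The top view shows the breadboard corners at (277,133), (388,196), (321,309) and (207,241), with the can at about (316,272).

```bash
cat > h.py <<'E'
import numpy as np
from scipy.spatial.transform import Rotation as R
def ld(n):
    d=np.load(f"{n}.npz"); return d["mtx"],d["T"]
def proj(n,P):
    K,T=ld(n); p=(T[:3,:3]@np.atleast_2d(P).T).T+T[:3,3]; q=(K@p.T).T; return q[:,:2]/q[:,2:]
def ray(n,uv):
    K,T=ld(n); d=T[:3,:3].T@np.linalg.solve(K,[*uv,1]); return -T[:3,:3].T@T[:3,3], d
def onplane(n,uv,p0,nn):
    c,d=ray(n,uv); return c+d*((np.array(p0)-c)@nn)/(d@nn)
E
python3 - <<'E'
from h import *
Z=np.array([0,0,1.])
C=np.array([onplane("top",uv,[0,0,12.7],Z) for uv in[(277,133),(388,196),(321,309),(207,241)]])
S=np.array([onplane("side",uv,[0,0,12.7],Z) for uv in[(284,225),(411,237),(403,326),(260,313)]])
for A in(C,S):
    print(A.round(0).tolist(),A.mean(0).round(1),np.linalg.norm(A-np.roll(A,1,0),axis=1).round(0))
    e=A[1]-A[0];f=A[2]-A[3];print(np.degrees(np.arctan2(e[1],e[0])),np.degrees(np.arctan2(f[1],f[0])))
    e=A[3]-A[0];f=A[2]-A[1];print(np.degrees(np.arctan2(e[1],e[0])),np.degrees(np.arctan2(f[1],f[0])))
for n in("side","top"): print(ray(n,(320,240))[0])
c=C.mean(0)
for z in(300,320,340,360,380):print(z,proj("side",[c[0],c[1],z]),proj("top",[c[0],c[1],z]))
for n,uv,z in(("top",(316,280),12.7),("side",(290,297),12.7),("top",(415,203),0),("side",(417,355),0)):print(onplane(n,uv,[0,0,z],Z))
E
python3 - <<'E'
import cv2
a=cv2.imread('pics/top0.png')[120:280,200:400];b=cv2.imread('pics/side0.png')[120:300,290:390]
cv2.imwrite('pics/c0.png',cv2.hconcat([cv2.resize(a,(500,400),interpolation=2),cv2.resize(b,(222,400),interpolation=2)]))
E
```

```text
[[818.0, 51.0, 13.0], [639.0, -184.0, 13.0], [404.0, -7.0, 13.0], [579.0, 228.0, 13.0]] [609.9  22.   12.7] [297. 296. 295. 293.]
-127.31368107763014 -126.78333704699813
143.57373115482818 142.97584189781952
[[572.0, 228.0, 13.0], [822.0, 53.0, 13.0], [642.0, -181.0, 13.0], [406.0, -25.0, 13.0]] [610.8  18.8  12.7] [303. 305. 295. 282.]
-35.101776171444 -33.37978917494762
-123.26943326333111 -127.69662982142661
[ 138.20438839 -779.86644894  797.82899255]
[ 323.67649048    3.37974539 1068.68415359]
300 [[343.94243058 152.99979857]] [[290.62459351 173.05303296]]
320 [[344.39372561 143.4014084 ]] [[289.89333873 168.75368507]]
340 [[344.85556445 133.5787668 ]] [[289.12514542 164.23716032]]
360 [[345.32832096 123.52392193]] [[288.31714219 159.48657665]]
380 [[345.81238693 113.22854153]] [[287.46615212 154.48325569]]
[466.95989467  -2.70193538  12.7       ]
[479.1498869   -9.27328631  12.7       ]
[ 619.55308203 -245.05561095    0.        ]
[ 6.31646039e+02 -2.44665978e+02 -1.13686838e-13]
```

View pics/c0.png

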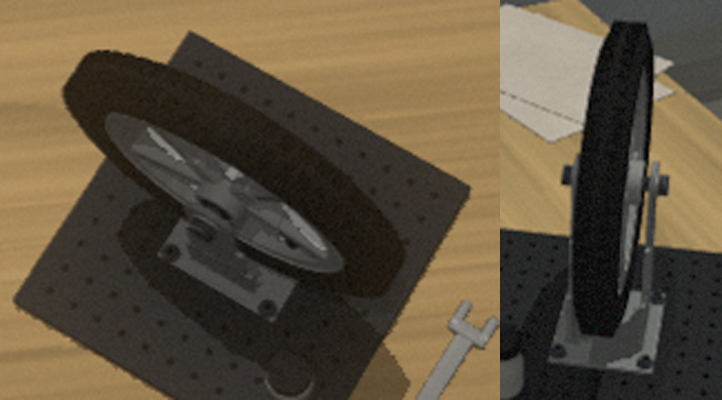

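Board and axle axes agree between the views: centre about (610,21), axle direction about -36.5°. The nuts in the side crop are at full-image (320,199) and (363,203). Next I check the wrist camera's mounting and the axle height.

```bash
python3 - <<'E'
from cell import monitor, optics
from h import *
f=optics.grab_frame("wrist");s=monitor.sense()
T=np.eye(4);T[:3,:3]=R.from_quat(s["orientation"]).as_matrix();T[:3,3]=s["tool_pos"]
np.set_printoptions(suppress=True,precision=3)
M=f["camera_from_world"]@T;print("cam_from_tool",M,"cam in tool",-M[:3,:3].T@M[:3,3],f["mtx"].tolist())
print(T)
a=np.radians(-36.7);ex=np.array([np.cos(a),np.sin(a),0])
c=np.array([610,21.,0])
for uv,sg in(((320.2,199),-1),((363.4,203.3),1)):
    # nut: plane through axis containing vertical
    print(onplane("side",uv,c,np.array([-ex[1],ex[0],0])), "axial",(onplane("side",uv,c,np.array([-ex[1],ex[0],0]))-c)@ex)
# top-of-tyre in side
for z in (195,200,205,210):
    ey=np.array([-ex[1],ex[0],0]);ax=c+[0,0,z]
    th=np.linspace(0,2*np.pi,73);P=[ax+141*(np.cos(t)*np.array([0,0,1])+np.sin(t)*ey)+o*ex for t in th for o in(-16,16)]
    p=proj("side",P);q=proj("top",P);print(z,p.min(0),p.max(0),q.min(0),q.max(0))
E
```

```text
cam_from_tool [[  0.      1.     -0.001  -1.481]
 [ -0.963  -0.     -0.269  26.843]
 [ -0.269   0.001   0.963 184.63 ]
 [  0.      0.      0.      1.   ]] cam in tool [  75.529    1.386 -170.601] [[358.86583948888716, 0.0, 320.9323485342226], [0.0, 358.86583948888716, 238.18622148825617], [0.0, 0.0, 1.0]]
[[ -0.971   0.238  -0.001 136.377]
 [  0.238   0.971  -0.001 558.099]
 [  0.     -0.001  -1.    213.853]
 [  0.      0.      0.      1.   ]]
[574.785  47.248 192.551] axial -43.92072312818244
[644.301  -4.567 193.009] axial 42.7809552585796
195 [322.548 127.578] [358.812 271.783] [224.924 138.055] [364.781 240.471]
200 [322.6   125.206] [358.951 269.842] [224.399 136.832] [365.026 239.921]
205 [322.653 122.822] [359.091 267.889] [223.868 135.595] [365.274 239.366]
210 [322.706 120.424] [359.232 265.926] [223.331 134.344] [365.525 238.804]
```

```bash
cat >> h.py <<'E'
YAW=np.radians(-36.7);EX=np.array([np.cos(YAW),np.sin(YAW),0]);EY=np.array([-EX[1],EX[0],0]);EZ=np.array([0,0,1.])
W=np.array([610,21,192.])
def wp(ax,y,z): return W+ax*EX+y*EY+z*EZ
def toolR(tilt,roll=0,yaw=0):  # tool z along EX tilted down by tilt deg, tool x down
    z0=R.from_rotvec(np.radians(yaw)*EZ).apply(EX)
    y=np.cross(EZ,z0); z=np.cos(np.radians(tilt))*z0-np.sin(np.radians(tilt))*EZ; x=np.cross(y,z)
    return R.from_matrix(np.c_[x,y,z])*R.from_euler('z',roll,degrees=True)
def rel(P,Q):
    from cell import monitor
    s=monitor.sense(); r=R.from_quat(s["orientation"])
    print("cm",(r.inv().apply(P-s["tool_pos"])/10).round(2),"rv",(r.inv()*Q).as_rotvec().round(3))
def st():
    from cell import monitor
    s=monitor.sense(); r=R.from_quat(s["orientation"]);d=np.array(s["tool_pos"])-W
    print("t",s["t"],"j",np.round(s["joints"],2),"tcp",np.round(s["tool_pos"],1),"wheel",np.round([d@EX,d@EY,d[2]],1),"z",r.as_matrix()[:,2].round(3),"x",r.as_matrix()[:,0].round(3),"F",np.round(s["force"],2),"grip",s["grip_width"])
E
python3 - <<'E'
from h import *
st()
rel(np.array([330,330,260]),toolR(15))
rel(np.array([330,330,260]),toolR(15,180))
E
```

```text
t 0.15 j [ 1.12  0.16  1.6  -0.    1.39 -0.21] tcp [136.4 558.1 213.9] wheel [-700.7  147.6   21.9] z [-0.001 -0.001 -1.   ] x [-0.971  0.238  0.   ] F [-0.39 -0.62 -0.31] grip 0.9998623625795489
cm [-24.22 -17.56  -4.6 ] rv [ 0.261 -1.29   0.342]
cm [-24.22 -17.56  -4.6 ] rv [ 1.706  0.345 -2.223]
```

Emit:
send_rows:
  increments:
    - [-24.2,-17.6,-4.6,0.26,-1.29,0.34,255]
    - [-24.2,-17.6,-4.6,0.26,-1.29,0.34,255]
    - [-24.2,-17.6,-4.6,0.26,-1.29,0.34,255]
    - [-24.2,-17.6,-4.6,0.26,-1.29,0.34,255]
    - [-24.2,-17.6,-4.6,0.26,-1.29,0.34,255]
    - [-24.2,-17.6,-4.6,0.26,-1.29,0.34,255]
    - [-24.2,-17.6,-4.6,0.26,-1.29,0.34,255]
    - [-24.2,-17.6,-4.6,0.26,-1.29,0.34,255]
    - [-24.2,-17.6,-4.6,0.26,-1.29,0.34,255]
    - [-24.2,-17.6,-4.6,0.26,-1.29,0.34,255]
    - [-24.2,-17.6,-4.6,0.26,-1.29,0.34,255]
    - [-24.2,-17.6,-4.6,0.26,-1.29,0.34,255]

```text
t: 1.35
tool_pos: [330.3, 330.5, 262.1]
orientation: [0.25, 0.754, -0.189, 0.577]
force: [0.0, -0.2, 0.9]
grip_width: 0.007
gripper_force: 0.0
```

```bash
python3 - <<'E'
from h import *
st()
rel(wp(-170,0,60),toolR(15))
E
```

```text
t 1.35 j [ 1.18  0.26  1.89 -1.21  1.63  0.63] tcp [330.3 330.5 262.1] wheel [-409.3   81.    70.1] z [ 0.776 -0.574 -0.262] x [-0.209  0.159 -0.965] F [ 0.01 -0.21  0.88] grip 0.0067501895708747045
cm [-5.32 -8.15 23.33] rv [ 0.003 -0.004 -0.003]
```

Emit:
send_rows:
  increments:
    - [-5.3,-8.1,23.3,0,0,0,255]
    - [-5.3,-8.1,23.3,0,0,0,255]
    - [-5.3,-8.1,23.3,0,0,0,255]
    - [-5.3,-8.1,23.3,0,0,0,255]
    - [-5.3,-8.1,23.3,0,0,0,255]
    - [-5.3,-8.1,23.3,0,0,0,255]
    - [-5.3,-8.1,23.3,0,0,0,255]

```text
t: 2.05
tool_pos: [417.5, 169.5, 284.1]
orientation: [0.272, 0.776, -0.192, 0.536]
force: [0.1, -0.7, -0.1]
grip_width: 0.006
gripper_force: 0.0
```

```bash
python3 - <<'E'
from h import *
from cell import optics
import cv2
st()
f=optics.grab_frame("wrist");cv2.imwrite("pics/w1.png",f["color"][:,:,::-1]);np.savez("w1.npz",mtx=f["mtx"],T=f["camera_from_world"])
print(proj("w1",[wp(0,0,0),wp(-48,0,0),wp(-13,0,90),wp(-13,90,0),wp(-13,-90,0)]).round(0))
E
```

```text
t 2.05 j [ 0.8  -0.14  2.19 -1.29  1.33  0.42] tcp [417.5 169.5 284.1] wheel [-243.1    4.    92.1] z [ 0.727 -0.589 -0.352] x [-0.277  0.216 -0.936] F [ 0.06 -0.69 -0.06] grip 0.005525704561480892
[[324. 202.]
 [323. 194.]
 [324. 277.]
 [401. 200.]
 [248. 200.]]
```

View pics/w1.png

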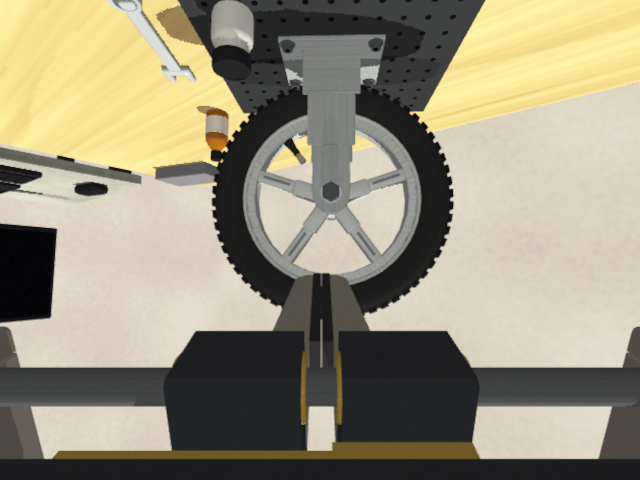

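The wrist view is upside down, so image up is world down. The nut is at (331,190) and the upper spokes run to (292,262) and (372,262). The valve is at (297,150), about 144° from the top on the −y side, so the spoke pattern already sits close to its goal. One push from the gap (−36°,−108°) over the top, taking the spoke at −36° to +108°, would bring the valve up. Joint 4 is at its limit, so I fit the kinematics to choose tilt and yaw.

```bash
cat > kin.py <<'E'
from h import *
D=[([1.121,.158,1.597,0,1.386,-.21],[136.578,558.527,214.6],[0,0,-1]),([1.18,.26,1.89,-1.21,1.63,.63],[330.3,330.5,262.1],[.776,-.574,-.262]),([.8,-.14,2.19,-1.29,1.33,.42],[417.5,169.5,284.1],[.727,-.589,-.352])]
L=193.
A=[];b=[]
for j,p,z in D:
    w=np.array(p)-L*np.array(z); r=np.hypot(*w[:2]); q=j[1]+j[2]
    A+=[[np.sin(j[1]),np.sin(q),np.cos(q),1,0],[np.cos(j[1]),np.cos(q),-np.sin(q),0,1]];b+=[r,w[2]]
sol,res,_,_=np.linalg.lstsq(np.array(A),np.array(b),rcond=None)
L2,L3,o,a,h=sol
def ik(P,z):
    w=np.array(P)-L*np.array(z); j1=np.arctan2(w[1],w[0]); r=np.hypot(*w[:2])-a; zz=w[2]-h
    D3=np.hypot(L3,o); ph=np.arctan2(o,L3); c=(r*r+zz*zz-L2**2-D3**2)/(2*L2*D3)
    k=np.arccos(np.clip(c,-1,1)); j3=k-ph   # sin(q)L3+cos(q)o = D3 sin(q+ph)
    j2=np.arctan2(r,zz)-np.arctan2(D3*np.sin(k),L2+D3*np.cos(k)); q=j2+j3
    rad=np.array([np.cos(j1),np.sin(j1),0]);lf=np.array([-rad[1],rad[0],0])
    f=np.sin(q)*rad+np.cos(q)*EZ;u=np.cos(q)*rad-np.sin(q)*EZ
    return np.array([j1,j2,j3,np.arctan2(z@lf,z@u),np.arccos(z@f)])
E
python3 - <<'E'
from kin import *
print(sol.round(1),(np.array(A)@sol-b).round(1))
for j,p,z in D: print(ik(p,np.array(z)).round(2),j[:5])
for tilt in(0,15,25,35):
  for yaw in(0,15):
    z=toolR(tilt,0,yaw).as_matrix()[:,2]
    print(tilt,yaw,[ik(wp(*q),z).round(2).tolist() for q in((-120,-52,45),(5,-52,45),(5,0,65),(5,68,0))])
print(proj("top",[wp(-48,0,0),wp(48,0,0)]),proj("side",[wp(-48,0,0),wp(48,0,0)]))
n=onplane("w1",(331,190),wp(-48,0,0),EX);print((n-W)@EY,n[2]-W[2])
E
```

```text
[293.9 319.4 219.5 254.7 394. ] [-0.2  2.3  0.6  6.8 -0.4 -9.1]
[1.33 0.17 1.6  0.   1.38] [1.121, 0.158, 1.597, 0, 1.386]
[ 1.18  0.29  1.88 -1.21  1.62] [1.18, 0.26, 1.89, -1.21, 1.63]
[ 0.8  -0.22  2.2  -1.27  1.35] [0.8, -0.14, 2.19, -1.29, 1.33]
0 0 [[0.47, 0.71, 2.03, -2.0, 1.4], [0.21, 0.67, 1.87, -2.2, 1.19], [0.28, 0.58, 1.8, -2.07, 1.14], [0.36, 0.9, 1.51, -2.02, 1.2]]
0 15 [[0.38, 0.8, 2.11, -2.37, 1.4], [0.12, 0.68, 1.95, -2.58, 1.12], [0.2, 0.56, 1.89, -2.44, 1.01], [0.29, 0.89, 1.62, -2.36, 1.09]]
15 0 [[0.45, 0.31, 2.16, -1.79, 1.07], [0.2, 0.38, 1.95, -1.92, 0.87], [0.27, 0.33, 1.86, -1.75, 0.89], [0.35, 0.7, 1.59, -1.76, 0.97]]
15 15 [[0.37, 0.3, 2.26, -2.17, 0.93], [0.11, 0.35, 2.04, -2.35, 0.69], [0.19, 0.27, 1.96, -2.09, 0.65], [0.29, 0.67, 1.7, -2.12, 0.77]]
25 0 [[0.43, 0.01, 2.22, -1.49, 0.92], [0.18, 0.21, 1.98, -1.58, 0.73], [0.25, 0.19, 1.87, -1.42, 0.8], [0.33, 0.58, 1.62, -1.52, 0.85]]
25 15 [[0.35, -0.14, 2.35, -1.68, 0.65], [0.1, 0.14, 2.07, -1.89, 0.45], [0.18, 0.11, 1.97, -1.58, 0.5], [0.27, 0.54, 1.73, -1.81, 0.6]]
35 0 [[0.39, -0.24, 2.24, -1.11, 0.9], [0.15, 0.07, 1.97, -1.16, 0.69], [0.23, 0.09, 1.85, -1.06, 0.8], [0.31, 0.48, 1.62, -1.21, 0.79]]
35 15 [[0.32, -0.51, 2.38, -0.96, 0.69], [0.08, -0.01, 2.05, -1.11, 0.42], [0.16, 0.0, 1.94, -0.98, 0.53], [0.25, 0.43, 1.72, -1.33, 0.52]]
[[281.16334087 214.29944933]
 [307.68318395 172.12604749]] [[318.18643847 199.02243243]
 [365.99596049 203.99975197]]
8.400145975803026 -3.9904928540266837
```

```bash
cat > kin.py <<'E'
from h import *
from scipy.optimize import least_squares
D=[([1.121,.158,1.597,0,1.386,-.21],[136.578,558.527,214.6],[0,0,-1]),([1.18,.26,1.89,-1.21,1.63,.63],[330.3,330.5,262.1],[.776,-.574,-.262]),([.8,-.14,2.19,-1.29,1.33,.42],[417.5,169.5,284.1],[.727,-.589,-.352])]
def fk(x,j):
    L,L2,L3,o,a,h,d=x; q=j[1]+j[2]
    rad=np.array([np.cos(j[0]),np.sin(j[0]),0]);lf=np.array([-rad[1],rad[0],0])
    f=np.sin(q)*rad+np.cos(q)*EZ;u=np.cos(q)*rad-np.sin(q)*EZ
    z=np.cos(j[4])*f+np.sin(j[4])*(np.cos(j[3])*u+np.sin(j[3])*lf)
    return a*rad+d*lf+h*EZ+L2*(np.sin(j[1])*rad+np.cos(j[1])*EZ)+L3*f+o*u+L*z, z
def r0(x): return np.r_[np.concatenate([fk(x,j)[0]-p for j,p,z in D]),(x-np.array([200,350,350,0,0,250,100]))*.005]
s=least_squares(r0,[200,350,350,0,0,250,100]);X=s.x
lo=np.array([-2.91,-.94,.18,-1.29,.17]);hi=np.array([2.91,2.29,2.7,4.43,2.64])
def ik(P,z,g=[.4,.2,2,-1.1,1.]):
    e=lambda j:np.r_[(fk(X,j)[0]-P),(fk(X,j)[1]-z)*300]
    s=least_squares(e,g); return s.x,np.abs(s.fun).max()
E
python3 - <<'E'
from kin import *
print(X.round(1),r0(X)[:9].round(1)); print([(fk(X,j)[1]-z).round(2) for j,p,z in D])
for tilt in(15,25,35,45):
  for yaw in(-15,0,15):
    z=toolR(tilt,0,yaw).as_matrix()[:,2]
    print(tilt,yaw,[(ik(wp(*q),z)[0].round(2).tolist(),round(ik(wp(*q),z)[1])) for q in((-100,-52,45),(5,-52,45),(5,0,65),(5,68,0))])
E
```

```text
[3.214e+02 3.903e+02 5.172e+02 4.470e+01 5.000e-01 2.889e+02 1.197e+02] [ 0.1 -0.  -0.3  0.9 -0.4 -0.8 -0.8  0.8  1.1]
[array([0., 0., 0.]), array([-0.  , -0.01, -0.  ]), array([0., 0., 0.])]
15 -15 [([0.45, 0.06, 2.19, -1.49, 1.24], 0), ([0.24, 0.14, 2.1, -1.62, 1.08], 0), ([0.31, 0.21, 1.97, -1.55, 1.13], 0), ([0.38, 0.47, 1.79, -1.54, 1.19], 0)]
15 0 [([0.37, -0.17, 2.41, -1.71, 0.97], 0), ([0.12, -0.06, 2.31, -1.91, 0.79], 0), ([0.22, 0.02, 2.18, -1.79, 0.85], 0), ([0.31, 0.31, 2.02, -1.81, 0.95], 0)]
15 15 [([0.15, -0.49, 2.62, -2.0, 0.57], 0), ([-0.1, -0.27, 2.48, -2.49, 0.45], 0), ([0.04, -0.18, 2.36, -2.21, 0.51], 0), ([0.18, 0.16, 2.2, -2.24, 0.71], 0)]
25 -15 [([0.41, -0.06, 2.17, -1.3, 1.14], 0), ([0.2, 0.04, 2.08, -1.39, 0.97], 0), ([0.27, 0.12, 1.94, -1.33, 1.04], 0), ([0.35, 0.37, 1.78, -1.35, 1.08], 0)]
25 0 [([0.32, -0.29, 2.37, -1.41, 0.85], 0), ([0.09, -0.16, 2.26, -1.54, 0.65], 0), ([0.18, -0.06, 2.13, -1.45, 0.73], 0), ([0.28, 0.21, 1.99, -1.55, 0.81], 0)]
25 15 [([0.11, -0.59, 2.56, -1.38, 0.45], 0), ([-0.12, -0.36, 2.41, -1.73, 0.24], 0), ([0.02, -0.25, 2.29, -1
[... 314 characters left out ...]
, -1.07, 0.71], 0), ([0.24, 0.15, 1.94, -1.22, 0.74], 0)]
35 15 [([0.06, -0.6, 2.46, -0.8, 0.51], 0), ([-0.14, -0.37, 2.31, -0.68, 0.31], 0), ([-0.01, -0.26, 2.19, -0.84, 0.41], 0), ([0.12, 0.01, 2.09, -1.26, 0.42], 0)]
45 -15 [([0.26, -0.19, 2.09, -0.84, 1.05], 0), ([0.08, -0.05, 1.96, -0.83, 0.92], 0), ([0.16, 0.04, 1.83, -0.82, 1.0], 0), ([0.24, 0.26, 1.72, -0.88, 0.99], 0)]
45 0 [([0.17, -0.38, 2.23, -0.76, 0.84], 0), ([-0.02, -0.2, 2.1, -0.7, 0.69], 0), ([0.08, -0.1, 1.97, -0.73, 0.77], 0), ([0.18, 0.13, 1.87, -0.87, 0.75], 0)]
45 15 [([0.01, -0.56, 2.35, -0.46, 0.66], 0), ([-0.16, -0.33, 2.19, -0.31, 0.52], 0), ([-0.04, -0.23, 2.08, -0.44, 0.58], 0), ([0.08, 0.01, 2.0, -0.7, 0.51], 0)]
```

Kinematics now fit to about 1 mm. A tilt of 35° with yaw 0 keeps joint 4 in range (−1.08 to −1.22) along the whole arc. I go to pre-insert in front of the gap (−36°,−108°).

```bash
sed -i 's/^W=.*/W=np.array([612.5,24.5,191.])/' h.py; python3 - <<'E'
from h import *
z=toolR(35).as_matrix()[:,2]
rel(wp(5,-57,24)-90*z,toolR(35))
E
```

```text
cm [-4.39 -4.99 17.1 ] rv [-0.037  0.252 -0.014]
```

Emit:
send_rows:
  increments:
    - [-4.4,-5,17.1,-0.04,0.25,-0.01,255]
    - [-4.4,-5,17.1,-0.04,0.25,-0.01,255]
    - [-4.4,-5,17.1,-0.04,0.25,-0.01,255]
    - [-4.4,-5,17.1,-0.04,0.25,-0.01,255]
    - [-4.4,-5,17.1,-0.04,0.25,-0.01,255]
    - [-4.4,-5,17.1,-0.04,0.25,-0.01,255]
    - [-4.4,-5,17.1,-0.04,0.25,-0.01,255]

```text
t: 2.8
tool_pos: [522.0, 22.1, 264.0]
orientation: [0.277, 0.842, -0.145, 0.44]
force: [0.1, 0.7, -0.4]
grip_width: 0.004
gripper_force: 0.0
```

```bash
python3 - <<'E'
from h import *
from cell import optics
import cv2
st()
f=optics.grab_frame("wrist");cv2.imwrite("pics/w2.png",f["color"][:,:,::-1]);np.savez("w2.npz",mtx=f["mtx"],T=f["camera_from_world"])
print(proj("w2",[wp(-48,0,0),wp(-13,0,90),wp(-13,90,0),wp(-13,-90,0),wp(-13,-57,24)]).round(0))
z=toolR(35).as_matrix()[:,2];rel(wp(5,-57,24),toolR(35))
E
```

```text
t 2.8 j [ 0.18 -0.37  2.27 -1.02  0.78 -0.16] tcp [522.   22.1 264. ] wheel [-71.1 -56.1  73. ] z [ 0.66  -0.488 -0.571] x [-0.46   0.339 -0.821] F [ 0.06  0.72 -0.39] grip 0.004232803381047082
[[406. 185.]
 [404. 333.]
 [517. 207.]
 [272. 207.]
 [317. 238.]]
cm [-0.36 -0.16  9.06] rv [0.003 0.003 0.004]
```

View pics/w2.png

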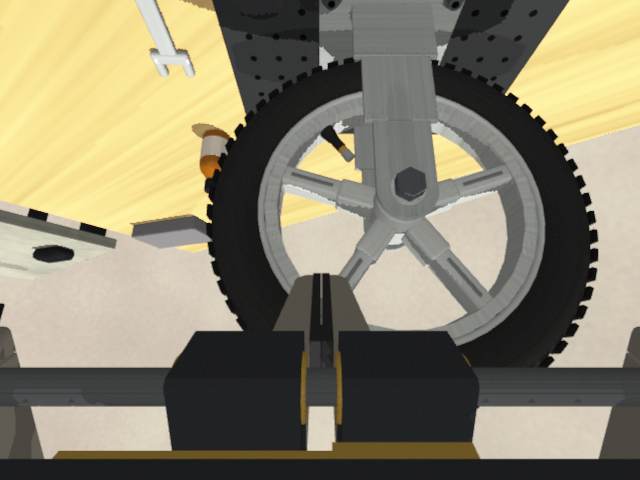

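The nut shows at (411,183) against a prediction of (406,185), the same bias as the fingertip, so W is good. The gap at about (321,238) is clear, and the valve is at (338,145), outside that gap. Inserting.

Emit:
send_rows:
  increments:
    - [-0.3,-0.1,2.0,0,0,0,255]
    - [-0.3,-0.1,4.0,0,0,0,255]
    - [-0.3,-0.1,6.0,0,0,0,255]
    - [-0.3,-0.1,7.5,0,0,0,255]
    - [-0.3,-0.1,9.0,0,0,0,255]
    - [-0.3,-0.1,9.0,0,0,0,255]

```text
t: 3.45
tool_pos: [582.0, -23.8, 212.8]
orientation: [0.276, 0.843, -0.146, 0.438]
force: [0.3, 0.6, -0.2]
grip_width: 0.007
gripper_force: 0.0
```

```bash
python3 - <<'E'
from h import *
st()
Q=toolR(35)
for a in range(-60,100,8):
    t=np.radians(a); r=62; print(a,end=' '); rel(wp(5,r*np.sin(t),r*np.cos(t)-3.5),Q)
E
```

```text
t 3.45 j [ 0.04 -0.17  2.22 -1.17  0.59 -0.04] tcp [582.  -23.8 212.8] wheel [  4.4 -57.   21.8] z [ 0.658 -0.489 -0.573] x [-0.463  0.338 -0.819] F [ 0.3   0.57 -0.19] grip 0.006909419317768924
-60 cm [-0.51  0.32 -0.27] rv [0.001 0.    0.006]
-52 cm [-1.1   0.8  -0.68] rv [0.001 0.    0.006]
-44 cm [-1.63  1.38 -1.05] rv [0.001 0.    0.006]
-36 cm [-2.09  2.04 -1.37] rv [0.001 0.    0.006]
-28 cm [-2.47  2.77 -1.63] rv [0.001 0.    0.006]
-20 cm [-2.76  3.56 -1.83] rv [0.001 0.    0.006]
-12 cm [-2.96  4.39 -1.97] rv [0.001 0.    0.006]
-4 cm [-3.06  5.25 -2.03] rv [0.001 0.    0.006]
4 cm [-3.07  6.11 -2.03] rv [0.001 0.    0.006]
12 cm [-2.97  6.97 -1.96] rv [0.001 0.    0.006]
20 cm [-2.78  7.8  -1.83] rv [0.001 0.    0.006]
28 cm [-2.5   8.59 -1.62] rv [0.001 0.    0.006]
36 cm [-2.13  9.33 -1.36] rv [0.001 0.    0.006]
44 cm [-1.68  9.99 -1.04] rv [0.001 0.    0.006]
52 cm [-1.15 10.58 -0.67] rv [0.001 0.    0.006]
60 cm [-0.57 11.06 -0.26] rv [0.001 0.    0.006]
68 cm [ 0.07 11.44  0.19] rv [0.001 0.    0.006]
76 cm [ 0.74 11.72  0.66] rv [0.001 0.    0.006]
84 cm [ 1.44 11.87  1.15] rv [0.001 0.    0.006]
92 cm [ 2.15 11.9   1.64] rv [0.001 0.    0.006]
```

Emit:
send_rows:
  increments:
    - [-0.3,0.2,-0.15,0,0,0,255]
    - [-0.5,0.3,-0.3,0,0,0,255]
    - [-0.8,0.55,-0.5,0,0,0,255]
    - [-1.1,0.8,-0.7,0,0,0,255]
    - [-1.35,1.1,-0.85,0,0,0,255]
    - [-1.6,1.4,-1.05,0,0,0,255]
    - [-1.85,1.7,-1.2,0,0,0,255]
    - [-2.1,2.05,-1.35,0,0,0,255]
    - [-2.3,2.4,-1.5,0,0,0,255]
    - [-2.45,2.75,-1.6,0,0,0,255]
    - [-2.6,3.15,-1.75,0,0,0,255]
    - [-2.75,3.55,-1.85,0,0,0,255]

```text
t: 4.65
tool_pos: [603.1, 3.6, 245.9]
orientation: [0.278, 0.842, -0.146, 0.438]
force: [-4.1, 2.5, -9.2]
grip_width: 0.009
gripper_force: 7.4
```

```bash
python3 - <<'E'
from h import *
from cell import optics
import cv2
st()
f=optics.grab_frame("wrist");cv2.imwrite("pics/w3.png",f["color"][:,:,::-1]);np.savez("w3.npz",mtx=f["mtx"],T=f["camera_from_world"])
E
```

```text
t 4.65 j [ 0.1  -0.13  2.11 -1.09  0.68 -0.1 ] tcp [603.1   3.6 245.9] wheel [  5.  -22.4  54.9] z [ 0.657 -0.49  -0.574] x [-0.462  0.34  -0.819] F [-4.11  2.54 -9.16] grip 0.008566632499175624
```

View pics/w3.png

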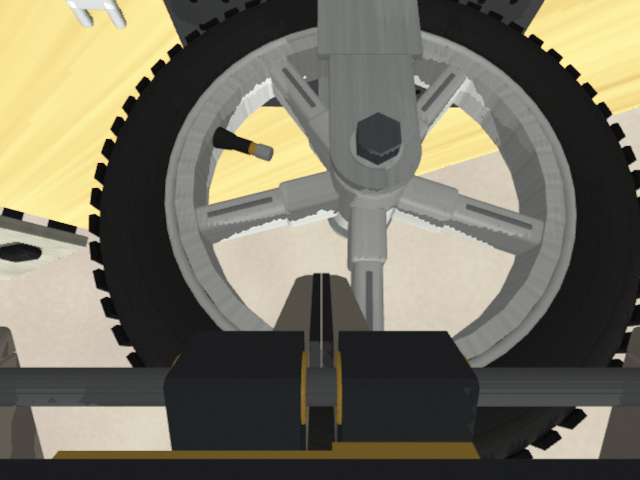

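The spoke now points straight up (from hub (368,210) to (370,310)) and the valve has risen to (245,145). A force of about 10 N along tool x means the finger is grazing the rim, so I continue on a smaller radius.

```bash
python3 - <<'E'
from h import *
Q=toolR(35)
for a in range(-20,100,5):
    t=np.radians(a); r=50; print(a,end=' '); rel(wp(5,r*np.sin(t),r*np.cos(t)-2),Q)
E
```

```text
-20 cm [0.86 0.44 0.59] rv [0.001 0.001 0.004]
-15 cm [0.75 0.86 0.52] rv [0.001 0.001 0.004]
-10 cm [0.67 1.28 0.47] rv [0.001 0.001 0.004]
-5 cm [0.62 1.72 0.43] rv [0.001 0.001 0.004]
0 cm [0.61 2.15 0.42] rv [0.001 0.001 0.004]
5 cm [0.62 2.59 0.44] rv [0.001 0.001 0.004]
10 cm [0.67 3.02 0.47] rv [0.001 0.001 0.004]
15 cm [0.74 3.45 0.52] rv [0.001 0.001 0.004]
20 cm [0.85 3.86 0.6 ] rv [0.001 0.001 0.004]
25 cm [0.98 4.27 0.7 ] rv [0.001 0.001 0.004]
30 cm [1.15 4.65 0.81] rv [0.001 0.001 0.004]
35 cm [1.34 5.02 0.95] rv [0.001 0.001 0.004]
40 cm [1.55 5.37 1.1 ] rv [0.001 0.001 0.004]
45 cm [1.8  5.69 1.27] rv [0.001 0.001 0.004]
50 cm [2.06 5.99 1.45] rv [0.001 0.001 0.004]
55 cm [2.34 6.25 1.65] rv [0.001 0.001 0.004]
60 cm [2.64 6.49 1.86] rv [0.001 0.001 0.004]
65 cm [2.96 6.69 2.08] rv [0.001 0.001 0.004]
70 cm [3.29 6.86 2.32] rv [0.001 0.001 0.004]
75 cm [3.63 6.99 2.55] rv [0.001 0.001 0.004]
80 cm [3.98 7.09 2.8 ] rv [0.001 0.001 0.004]
85 cm [4.33 7.14 3.05] rv [0.001 0.001 0.004]
90 cm [4.69 7.16 3.3 ] rv [0.001 0.001 0.004]
95 cm [5.04 7.15 3.55] rv [0.001 0.001 0.004]
```

Emit:
send_rows:
  increments:
    - [0.4,0.1,0.3,0,0,0,255]
    - [0.8,0.4,0.55,0,0,0,255]
    - [0.75,0.85,0.5,0,0,0,255]
    - [0.65,1.3,0.45,0,0,0,255]
    - [0.6,1.7,0.45,0,0,0,255]
    - [0.6,2.15,0.4,0,0,0,255]
    - [0.6,2.6,0.45,0,0,0,255]
    - [0.65,3.0,0.45,0,0,0,255]
    - [0.75,3.45,0.5,0,0,0,255]
    - [0.85,3.85,0.6,0,0,0,255]
    - [1.0,4.25,0.7,0,0,0,255]
    - [1.15,4.65,0.8,0,0,0,255]

```text
t: 5.9
tool_pos: [631.7, 41.1, 232.9]
orientation: [0.277, 0.842, -0.146, 0.439]
force: [-1.6, -2.8, -0.0]
grip_width: 0.005
gripper_force: 1.1
```

```bash
python3 - <<'E'
from h import *
from cell import optics
import cv2
st()
f=optics.grab_frame("wrist");cv2.imwrite("pics/w4.png",f["color"][:,:,::-1]);np.savez("w4.npz",mtx=f["mtx"],T=f["camera_from_world"])
Q=toolR(35)
for a in range(30,100,5):
    t=np.radians(a); r=50; print(a,end=' '); rel(wp(5,r*np.sin(t),r*np.cos(t)-2),Q)
E
```

```text
t 5.9 j [ 0.18  0.    2.01 -1.14  0.72 -0.  ] tcp [631.7  41.1 232.9] wheel [ 5.4 24.8 41.9] z [ 0.658 -0.489 -0.572] x [-0.461  0.339 -0.82 ] F [-1.57 -2.78 -0.01] grip 0.005254888475313588
30 cm [ 0.04 -0.04 -0.01] rv [0.002 0.002 0.004]
35 cm [0.23 0.33 0.13] rv [0.002 0.002 0.004]
40 cm [0.45 0.68 0.28] rv [0.002 0.002 0.004]
45 cm [0.69 1.   0.45] rv [0.002 0.002 0.004]
50 cm [0.95 1.3  0.63] rv [0.002 0.002 0.004]
55 cm [1.24 1.56 0.83] rv [0.002 0.002 0.004]
60 cm [1.54 1.8  1.04] rv [0.002 0.002 0.004]
65 cm [1.85 2.   1.26] rv [0.002 0.002 0.004]
70 cm [2.18 2.17 1.5 ] rv [0.002 0.002 0.004]
75 cm [2.53 2.3  1.73] rv [0.002 0.002 0.004]
80 cm [2.87 2.39 1.98] rv [0.002 0.002 0.004]
85 cm [3.23 2.45 2.22] rv [0.002 0.002 0.004]
90 cm [3.59 2.47 2.47] rv [0.002 0.002 0.004]
95 cm [3.94 2.45 2.72] rv [0.002 0.002 0.004]
```

View pics/w4.png

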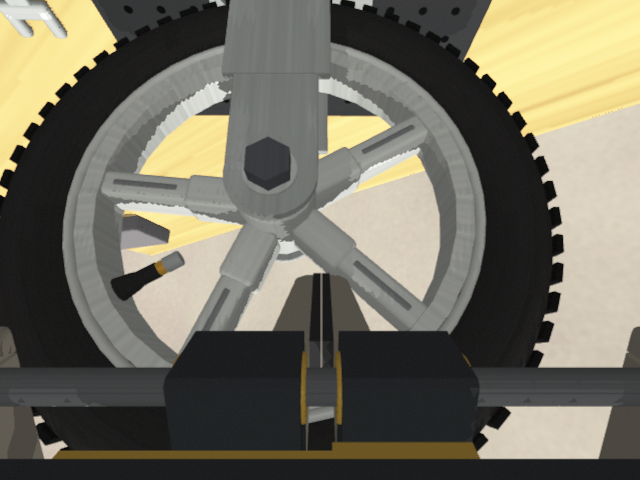

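The pushed spoke is at about +50° and the valve at (145,275), about −58°, with only 3 N of contact. Continuing.

Emit:
send_rows:
  increments:
    - [0.25,0.35,0.15,0,0,0,255]
    - [0.45,0.7,0.3,0,0,0,255]
    - [0.7,1.0,0.45,0,0,0,255]
    - [0.95,1.3,0.65,0,0,0,255]
    - [1.25,1.55,0.85,0,0,0,255]
    - [1.55,1.8,1.05,0,0,0,255]
    - [1.85,2.0,1.25,0,0,0,255]
    - [2.2,2.15,1.5,0,0,0,255]

```text
t: 6.75
tool_pos: [644.3, 58.3, 206.5]
orientation: [0.277, 0.842, -0.146, 0.439]
force: [-0.8, -1.5, 2.8]
grip_width: 0.001
gripper_force: 1.3
```

```bash
python3 - <<'E'
from h import *
from cell import optics
import cv2
st()
f=optics.grab_frame("wrist");cv2.imwrite("pics/w5.png",f["color"][:,:,::-1]);np.savez("w5.npz",mtx=f["mtx"],T=f["camera_from_world"])
g=lambda a,r,x=-13:wp(x,r*np.sin(np.radians(a)),r*np.cos(np.radians(a)))
print(proj("w5",[wp(-48,0,0),wp(-25,0,0)]).round(0).tolist())
for v in(-40,-30,-20,-10): print(v,proj("w5",[g(v,56.5,0),g(v+108,85),g(v-108,85),g(v+36,85),g(v-36,85)]).round(0).tolist())
Q=toolR(35)
for a in range(70,116,5):
    t=np.radians(a); r=50; print(a,end=' '); rel(wp(5,r*np.sin(t),r*np.cos(t)-2),Q)
E
```

```text
t 6.75 j [ 0.21  0.09  1.98 -1.2   0.72  0.1 ] tcp [644.3  58.3 206.5] wheel [ 5.3 46.1 15.5] z [ 0.659 -0.49  -0.571] x [-0.46   0.339 -0.821] F [-0.8  -1.49  2.77] grip 0.0009229998749999345
[[199.0, 224.0], [215.0, 243.0]]
-40 [[144.0, 346.0], [390.0, 319.0], [152.0, 125.0], [188.0, 452.0], [39.0, 293.0]]
-30 [[159.0, 359.0], [398.0, 288.0], [127.0, 138.0], [225.0, 452.0], [42.0, 324.0]]
-20 [[177.0, 368.0], [399.0, 257.0], [104.0, 156.0], [261.0, 444.0], [50.0, 355.0]]
-10 [[197.0, 374.0], [396.0, 228.0], [84.0, 177.0], [296.0, 429.0], [66.0, 383.0]]
70 cm [-0.08  0.09 -0.04] rv [0.001 0.001 0.004]
75 cm [0.26 0.22 0.2 ] rv [0.001 0.001 0.004]
80 cm [0.61 0.32 0.44] rv [0.001 0.001 0.004]
85 cm [0.97 0.37 0.69] rv [0.001 0.001 0.004]
90 cm [1.32 0.39 0.94] rv [0.001 0.001 0.004]
95 cm [1.68 0.38 1.19] rv [0.001 0.001 0.004]
100 cm [2.03 0.32 1.44] rv [0.001 0.001 0.004]
105 cm [2.38 0.23 1.68] rv [0.001 0.001 0.004]
110 cm [2.73 0.1  1.92] rv [0.001 0.001 0.004]
115 cm [ 3.06 -0.07  2.15] rv [0.001 0.001 0.004]
```

View pics/w5.png

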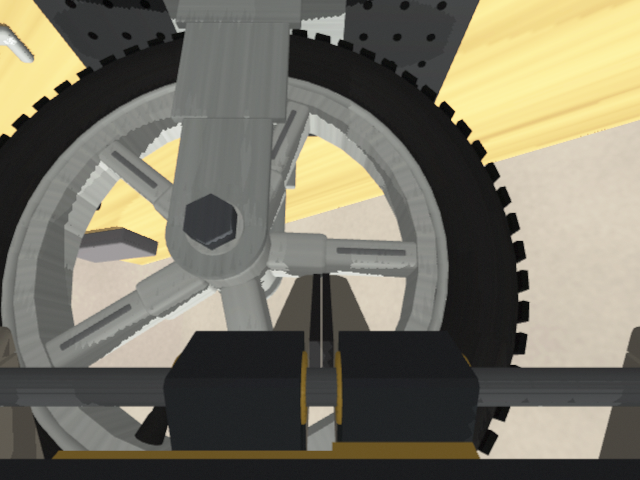

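The pushed spoke ends at (405,253) and the near spoke at (60,350). After the image bias both match valve at about −20°. I lower the finger about 11 mm and look again.

Emit:
send_rows:
  increments:
    - [0.25,0.1,0.15,0,0,0,255]
    - [0.5,0.2,0.35,0,0,0,255]
    - [0.75,0.2,0.5,0,0,0,255]
    - [0.95,0.2,0.65,0,0,0,255]
    - [0.95,0.2,0.65,0,0,0,255]

```text
t: 7.3
tool_pos: [645.0, 60.0, 194.2]
orientation: [0.277, 0.842, -0.146, 0.439]
force: [0.8, 0.7, 0.2]
grip_width: 0.003
gripper_force: 0.4
```

```bash
python3 - <<'E'
from h import *
from cell import optics
import cv2
st()
g=lambda a,r,x=-13:wp(x,r*np.sin(np.radians(a)),r*np.cos(np.radians(a)))
f=optics.grab_frame("wrist");cv2.imwrite("pics/w6.png",f["color"][:,:,::-1]);np.savez("w6.npz",mtx=f["mtx"],T=f["camera_from_world"])
f=optics.grab_frame("top");cv2.imwrite("pics/t6.png",cv2.resize(f["color"][120:270,210:380,::-1],None,fx=4,fy=4,interpolation=2))
print(proj("w6",[wp(-48,0,0)]).round(0).tolist())
for v in(-10,-5,0): print(v,proj("w6",[g(v+108,85),g(v-108,85),g(v-36,85)]).round(0).tolist(),"top",proj("top",[g(v,56.5,0),g(v,85,0)]).round(1).tolist())
E
```

```text
t 7.3 j [ 0.22  0.12  1.98 -1.22  0.72  0.13] tcp [645.   60.  194.2] wheel [ 4.8 47.9  3.2] z [ 0.658 -0.489 -0.572] x [-0.461  0.339 -0.82 ] F [0.84 0.7  0.17] grip 0.0034191597670391828
[[191.0, 255.0]]
-10 [[393.0, 252.0], [75.0, 199.0], [55.0, 415.0]] top [[295.6, 185.0], [297.3, 181.1]]
-5 [[390.0, 238.0], [66.0, 211.0], [65.0, 429.0]] top [[293.2, 183.6], [293.6, 178.8]]
0 [[385.0, 224.0], [57.0, 224.0], [76.0, 441.0]] top [[290.8, 182.2], [289.8, 176.7]]
```

View pics/w6.png

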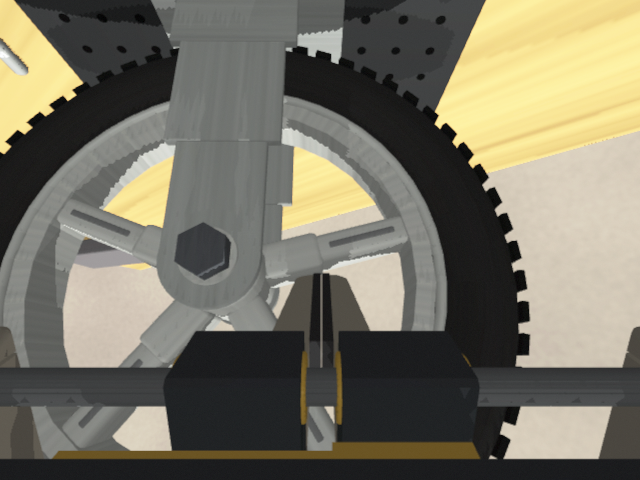

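The slots run (333,243)→(395,225) on the right and (75,212)→(127,233) on the left, so the valve is about 3° short. I nudge down about 2.3 mm, lift off and retract.

Emit:
send_rows:
  increments:
    - [0.1,0,0.07,0,0,0,255]
    - [0.2,0,0.13,0,0,0,255]
    - [0.2,0,0.13,0,0,0,255]
    - [0.0,0,0.0,0,0,0,255]
    - [-0.25,0,-0.2,0,0,0,255]
    - [-0.4,0,-1.5,0,0,0,255]
    - [-0.4,0,-4,0,0,0,255]
    - [-0.4,0,-7,0,0,0,255]
    - [-0.4,0,-10,0,0,0,255]
    - [-0.4,0,-13,0,0,0,255]
    - [-0.4,0,-16,0,0,0,255]
    - [-0.4,0,-16,0,0,0,255]

```text
t: 8.6
tool_pos: [541.1, 139.0, 293.5]
orientation: [0.277, 0.841, -0.144, 0.441]
force: [0.3, 0.5, 1.0]
grip_width: 0.01
gripper_force: 0.0
```

```bash
python3 - <<'E'
from h import *
from cell import optics
import cv2
st()
g=lambda a,r,x=-13:wp(x,r*np.sin(np.radians(a)),r*np.cos(np.radians(a)))
f=optics.grab_frame("wrist");cv2.imwrite("pics/w7.png",f["color"][:,:,::-1]);np.savez("w7.npz",mtx=f["mtx"],T=f["camera_from_world"])
print(proj("w7",[wp(-48,0,0)]).round(0).tolist())
for v in(-5,0,5): print(v,proj("w7",[g(v,56.5,0),g(v+108,85),g(v-108,85),g(v-36,85),g(v+36,85)]).round(0).tolist())
E
```

```text
t 8.6 j [ 0.46 -0.14  2.02 -1.04  1.01  0.  ] tcp [541.1 139.  293.5] wheel [-125.7   49.2  102.5] z [ 0.663 -0.486 -0.569] x [-0.457  0.339 -0.822] F [0.28 0.48 1.  ] grip 0.009546893428163932
[[258.0, 183.0]]
-5 [[257.0, 266.0], [355.0, 183.0], [182.0, 169.0], [194.0, 271.0], [312.0, 281.0]]
0 [[263.0, 266.0], [352.0, 176.0], [178.0, 176.0], [200.0, 276.0], [319.0, 276.0]]
5 [[268.0, 266.0], [349.0, 169.0], [175.0, 183.0], [207.0, 281.0], [326.0, 271.0]]
```

View pics/w7.png

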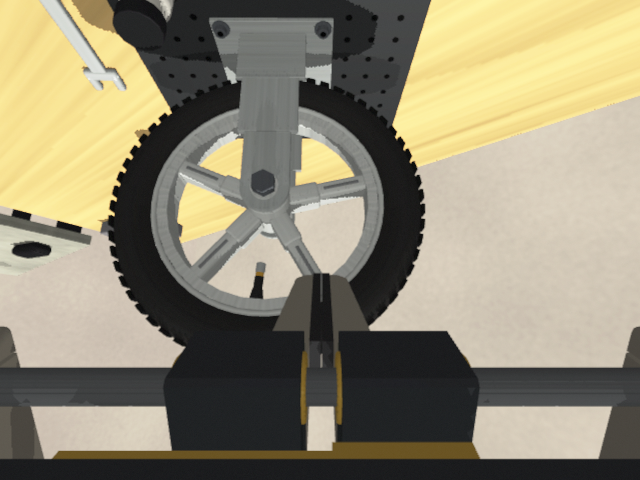

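The valve tip is at (261,266) with the nut at (263,181), suggesting the wheel is still about 5° short, too near the tolerance. I measure it numerically by fitting a spoke silhouette.

```bash
cat > ang.py <<'E'
from h import *
import cv2
from scipy.optimize import minimize
def fit(n,x0=(-5,0,0),verbose=True):
    im=cv2.imread(f"pics/{n}.png"); obs=cv2.GaussianBlur((im[:,:,2]<185).astype(np.float32),(0,0),1.5)
    def pt(x,a,r,ax,t=0):
        a=np.radians(a); y=r*np.sin(a)+t*np.cos(a); z=r*np.cos(a)-t*np.sin(a); return wp(ax,y+x[1],z+x[2])
    def poly(P): return cv2.convexHull(np.round(proj(n,P)*16).astype(np.int32))
    def fill(m,P,v): cv2.fillConvexPoly(m,poly(P),v,cv2.LINE_AA,4)
    def score(x):
        m=np.zeros((480,640),np.uint8)
        for k in(36,108,252,324): 
            fill(m,[pt(x,x[0]+k,r,ax,t) for r in(45,95) for ax in(-12.5,12.5) for t in(-7,7)],255)
        fill(m,[pt(x,x[0],r,ax,t) for r in(56.5,95) for ax in(-5,5) for t in(-5,5)],255)
        reg=np.zeros_like(m)
        for a in range(-130,130,4):
            fill(reg,[pt(x,b,r,-5) for b in(a,a+4) for r in(52,80)],255)
        reg[272:,270:]=0
        mm=cv2.GaussianBlur(m.astype(np.float32)/255,(0,0),1.5); w=reg>128
        return float((np.abs(mm-obs)[w]).mean())
    best=None
    for v in(-12,-8,-4,0,4,8):
        s=minimize(score,[v,x0[1],x0[2]],method="Nelder-Mead",options=dict(initial_simplex=[[v,0,0],[v+3,0,0],[v,5,0],[v,0,-5]],xatol=.05,fatol=1e-5))
        if best is None or s.fun<best.fun: best=s
    print(n,"v,dy,dz",best.x.round(2),best.fun,[round(score([best.x[0]+d,*best.x[1:]]),4) for d in(-4,-2,0,2,4)])
E
python3 -c "
from ang import *
fit('w7')"
```

```text
w7 v,dy,dz [-5.56  4.39 -1.64] 0.0808551013469696 [0.1502, 0.1043, 0.0809, 0.1175, 0.1753]
```

The fit gives v = −5.6°, so the wheel needs about 4 mm more push. I re-insert above the same spoke.

```bash
python3 - <<'E'
from h import *
rel(wp(5,48,9),toolR(35)); rel(wp(5,48,-1),toolR(35)); rel(wp(5,48,-3.5),toolR(35))
E
```

```text
cm [ 0.14 -0.13 15.89] rv [0.004 0.004 0.002]
cm [ 0.96 -0.13 16.46] rv [0.004 0.004 0.002]
cm [ 1.16 -0.13 16.61] rv [0.004 0.004 0.002]
```

Emit:
send_rows:
  increments:
    - [0.1,-0.1,4,0,0,0,255]
    - [0.1,-0.1,8,0,0,0,255]
    - [0.1,-0.1,11,0,0,0,255]
    - [0.1,-0.1,13.5,0,0,0,255]
    - [0.1,-0.1,15.9,0,0,0,255]
    - [0.1,-0.1,15.9,0,0,0,255]
    - [0.35,-0.1,16.05,0,0,0,255]
    - [0.6,-0.1,16.2,0,0,0,255]
    - [0.8,-0.1,16.35,0,0,0,255]
    - [0.95,-0.1,16.45,0,0,0,255]

```text
t: 9.65
tool_pos: [647.2, 58.9, 191.0]
orientation: [0.277, 0.841, -0.145, 0.442]
force: [2.0, 3.9, 9.1]
grip_width: 0.006
gripper_force: 6.6
```

```bash
python3 - <<'E'
from h import *
st(); rel(wp(5,48,-3.5),toolR(35))
E
```

```text
t 9.65 j [ 0.21  0.13  1.98 -1.24  0.71  0.15] tcp [647.2  58.9 191. ] wheel [ 7.3 48.3  0. ] z [ 0.662 -0.489 -0.568] x [-0.457  0.337 -0.823] F [2.02 3.86 9.11] grip 0.005876629701428535
cm [ 0.42 -0.03  0.01] rv [0.004 0.007 0.003]
```

There is 9 N at z=0 with an outward component, so the widening finger back is probably near the fork leg. I lift, move 12 mm outward along the spoke, and push down there.

Emit:
send_rows:
  increments:
    - [-0.25,0,-0.2,0,0,0,255]
    - [-0.5,0.3,-0.45,0,0,0,255]
    - [-0.5,0.8,-0.45,0,0,0,255]
    - [-0.5,1.2,-0.45,0,0,0,255]
    - [-0.3,1.2,-0.3,0,0,0,255]
    - [-0.1,1.2,-0.15,0,0,0,255]
    - [0.1,1.2,0,0,0,0,255]
    - [0.2,1.2,0.1,0,0,0,255]
    - [0.2,1.2,0.1,0,0,0,255]

```text
t: 10.55
tool_pos: [651.6, 68.3, 185.2]
orientation: [0.277, 0.842, -0.146, 0.439]
force: [-0.3, 0.3, 1.7]
grip_width: 0.007
gripper_force: 0.4
```

```bash
python3 - <<'E'
from h import *
from cell import optics
import cv2
st(); rel(wp(5,60,-6.5),toolR(35))
f=optics.grab_frame("wrist");cv2.imwrite("pics/w8.png",f["color"][:,:,::-1]);np.savez("w8.npz",mtx=f["mtx"],T=f["camera_from_world"])
from ang import *
fit("w8")
E
```

```text
t 10.55 j [ 0.23  0.16  1.96 -1.24  0.72  0.16] tcp [651.6  68.3 185.2] wheel [ 5.2 58.5 -5.8] z [ 0.658 -0.49  -0.572] x [-0.461  0.339 -0.82 ] F [-0.33  0.3   1.68] grip 0.00690095397319761
cm [0.06 0.15 0.03] rv [0.001 0.002 0.004]
w8 v,dy,dz [-18.58  14.1   26.08] 0.3197585940361023 [0.3686, 0.3332, 0.3198, 0.3324, 0.363]
```

Emit:
send_rows:
  increments:
    - [-0.2,0,-0.15,0,0,0,255]
    - [-0.4,0,-0.4,0,0,0,255]
    - [-0.4,0,-2,0,0,0,255]
    - [-0.4,0,-5,0,0,0,255]
    - [-0.4,0,-8,0,0,0,255]
    - [-0.4,0,-11,0,0,0,255]
    - [-0.4,0,-14,0,0,0,255]
    - [-0.4,0,-16,0,0,0,255]
    - [-0.4,0,-16,0,0,0,255]

```text
t: 11.5
tool_pos: [547.7, 147.7, 283.1]
orientation: [0.277, 0.842, -0.144, 0.441]
force: [0.3, -0.1, 0.5]
grip_width: 0.005
gripper_force: 0.0
```

```bash
python3 - <<'E'
from h import *
from cell import optics
import cv2
st()
f=optics.grab_frame("wrist");cv2.imwrite("pics/w9.png",f["color"][:,:,::-1]);np.savez("w9.npz",mtx=f["mtx"],T=f["camera_from_world"])
from ang import *
fit("w9")
E
```

```text
t 11.5 j [ 0.47 -0.1   2.01 -1.05  1.    0.03] tcp [547.7 147.7 283.1] wheel [-125.6   60.    92.1] z [ 0.662 -0.486 -0.57 ] x [-0.459  0.339 -0.821] F [ 0.34 -0.1   0.52] grip 0.0054659875334272376
w9 v,dy,dz [ 2.45  5.36 -2.75] 0.0960998609662056 [0.1694, 0.118, 0.0961, 0.1239, 0.1705]
```

The fit gives +2.4°. I check it from the mirrored viewpoint (y about −60), so any parallax bias shows with opposite sign.

Emit:
send_rows:
  increments:
    - [0,-3,-2,0,0,0,255]
    - [0,-6,-2,0,0,0,255]
    - [0,-9,-2,0,0,0,255]
    - [0,-12,-2,0,0,0,255]
    - [0,-12,-2,0,0,0,255]

```text
t: 12.05
tool_pos: [461.8, 56.4, 290.8]
orientation: [0.279, 0.842, -0.147, 0.439]
force: [1.1, -1.0, -0.1]
grip_width: 0.006
gripper_force: 0.0
```

```bash
python3 - <<'E'
from h import *
from cell import optics
import cv2
st()
f=optics.grab_frame("wrist");cv2.imwrite("pics/w10.png",f["color"][:,:,::-1]);np.savez("w10.npz",mtx=f["mtx"],T=f["camera_from_world"])
s=open('ang.py').read().replace("reg[272:,270:]=0","reg[272:,:375]=0");open('ang2.py','w').write(s)
from ang2 import *
fit("w10")
E
```

```text
t 12.05 j [ 0.34 -0.51  2.3  -0.98  0.96 -0.17] tcp [461.8  56.4 290.8] wheel [-139.9  -64.5   99.8] z [ 0.656 -0.492 -0.572] x [-0.46  0.34 -0.82] F [ 1.06 -1.04 -0.1 ] grip 0.006124771323949781
w10 v,dy,dz [ 4.03  2.8  -1.34] 0.08638378232717514 [0.177, 0.1185, 0.0864, 0.1083, 0.1558]
```

The two views give +2.4° and +4.0°. To centre it, I press the mirror spoke (−108° side) down lightly. Its gap does not hold the valve.

```bash
python3 - <<'E'
from h import *
for z in(10,4,0,-3):rel(wp(5,-58.5,z),toolR(35))
E
```

```text
cm [-0.84  0.45 17.04] rv [-0.001  0.002  0.002]
cm [-0.35  0.46 17.38] rv [-0.001  0.002  0.002]
cm [-0.02  0.46 17.61] rv [-0.001  0.002  0.002]
cm [ 0.22  0.46 17.78] rv [-0.001  0.002  0.002]
```

Emit:
send_rows:
  increments:
    - [-0.85,0.45,4,0,0,0,255]
    - [-0.85,0.45,8,0,0,0,255]
    - [-0.85,0.45,12,0,0,0,255]
    - [-0.85,0.45,15,0,0,0,255]
    - [-0.85,0.45,17,0,0,0,255]
    - [-0.85,0.45,17,0,0,0,255]
    - [-0.6,0.45,17.2,0,0,0,255]
    - [-0.35,0.45,17.4,0,0,0,255]
    - [-0.15,0.45,17.5,0,0,0,255]
    - [0,0.45,17.6,0,0,0,255]
    - [0.15,0.45,17.7,0,0,0,255]
    - [0.15,0.45,17.7,0,0,0,255]

```text
t: 13.3
tool_pos: [582.4, -23.5, 190.0]
orientation: [0.277, 0.842, -0.146, 0.439]
force: [-0.3, 0.4, 0.8]
grip_width: 0.004
gripper_force: 0.4
```

```bash
python3 -c "
from h import *
st()"
```

```text
t 13.3 j [ 0.04 -0.12  2.23 -1.26  0.57  0.07] tcp [582.4 -23.5 190. ] wheel [  4.5 -56.5  -1. ] z [ 0.659 -0.489 -0.571] x [-0.46   0.338 -0.821] F [-0.34  0.37  0.84] grip 0.0041620458151100815
```

Emit:
send_rows:
  increments:
    - [0.1,0,0.05,0,0,0,255]
    - [0.15,0,0.1,0,0,0,255]
    - [0.15,0,0.1,0,0,0,255]
    - [-0.1,0,-0.05,0,0,0,255]
    - [-0.4,0,-0.4,0,0,0,255]
    - [-0.4,0,-2,0,0,0,255]
    - [-0.4,0,-5,0,0,0,255]
    - [-0.4,0,-8,0,0,0,255]
    - [-0.4,0,-12,0,0,0,255]
    - [-0.4,0,-16,0,0,0,255]
    - [-0.4,0,-18,0,0,0,255]
    - [-0.4,0,-18,0,0,0,255]

```text
t: 14.5
tool_pos: [465.5, 64.8, 298.2]
orientation: [0.277, 0.842, -0.144, 0.441]
force: [-0.3, 0.7, 0.4]
grip_width: 0.005
gripper_force: 0.0
```

```bash
python3 - <<'E'
from h import *
from cell import optics
import cv2
st()
f=optics.grab_frame("wrist");cv2.imwrite("pics/w11.png",f["color"][:,:,::-1]);np.savez("w11.npz",mtx=f["mtx"],T=f["camera_from_world"])
from ang2 import *
fit("w11")
E
```

```text
t 14.5 j [ 0.36 -0.5   2.28 -0.98  0.98 -0.16] tcp [465.5  64.8 298.2] wheel [-142.   -55.6  107.2] z [ 0.662 -0.486 -0.57 ] x [-0.458  0.339 -0.822] F [-0.29  0.68  0.42] grip 0.005098424114952901
w11 v,dy,dz [ 1.58  2.74 -1.51] 0.08900782465934753 [0.1745, 0.1164, 0.089, 0.116, 0.1717]
```

```bash
python3 -c "
from cell import sign_off
print(sign_off())"
```

```text
the job is handed in; nothing more can be done
None
```

The valve stem is at the top of the wheel, about 1° to 1.5° off vertical by my camera fit (limit about 6°), the arm is clear, and I handed the job in at 14.5 s; no verdict came back.

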